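Unpack the vases at the glazing place

ROBOT

A 7-joint arm with a two-finger parallel gripper is mounted at the origin on the work surface. World frame = base frame: x ahead of the robot, y to its left, z up, the work surface at z = 0. Lengths are in m, angles in rad, forces in N, time in s.
With the tool pointing down it reaches from about 0.4 to 0.85 m from the base axis. Payload 4.5 kg.
Tool frame: the origin (TCP) lies between the finger pads; the fingertips stand r.tip_reach ahead of it and the grasp point (between the pads) lies 3 mm ahead of it (r.tip_reach is the distance from the TCP to the fingertips, in m); z points along the fingers, y is the line along which they close (so a half turn about z gives the same grasp; the last joint's range is limited). The gripper opens to 88 mm and grips with 3 to 60 N. Pads are 18 mm wide; open, the fingers measure 123 mm over their backs; the gripper's body (75 mm by 187 mm) begins 45 mm behind the grasp point.
Start: joints at [-1.134, 0.689, -0.195, 1.565, 0.157, 0.902, -0.215], TCP at [0.245, 0.575, 0.261] pointing down, gripper open.
Joint ranges: [-3.01, 3.01], [-0.46, 2.08], [-1.47, 1.51], [0.13, 2.56], [-1, 4.14], [0.04, 2.09], [-2.66, 2.66]. Speed limits (rad/s): [2.57, 2.57, 3.14, 3.14, 3.14, 3.14, 3.14].

INTERFACE

Orientations are given as a unit quaternion [x, y, z, w].
In Python, from plant import r gives the robot as it stands.
- The arm moves only by the tool step_arm, never from a script. Its argument "motion" is a list of rows, each an object with "dp": the shift along the tool's x, y, z in mm, a list of three; "twist": the turn, a rotation vector about the tool's x, y, z in rad, a list of three; "hand": the opening, from -1 (shut) to 1 (fully open). In form: [{"dp": [dx, dy, dz], "twist": [rx, ry, rz], "hand": hand}, ...]. A call has 1 to 5 rows; each row is the pose to reach, as a shift and turn from the pose commanded when the call began, along the tool's axes at that moment; what a row does not reach only later rows make up. A row lasts 1/8 s, in which the tool goes at most 62.5 mm and 10.7 degrees, less where a joint would pass 70% of its speed; a pose out of reach is approached as far as the arm can. A call with a gripper value outside its range is refused whole. The fingers move at their own pace and stop on an object; "force" is the grip in N (left out, the last holds). Time passes only in rows, so rows that repeat a pose let the fingers close. It gives the time, the measured TCP pose, the force, the opening and the grip force at its end, in the units of the state.
- r.get_state(): the state, without advancing time (a new reading comes with each control period).
- r.snapshot(name): name is "scene" or "top" or "wrist"; returns a dict with "pixels" (384x512x3 uint8, red, green, blue), "depth" (384x512 float32, m along the optical axis (not along the pixel's ray), 0 where there is no reading), "fx", "fy", "cx", "cy" (pixels), "D" ([k1, k2, p1, p2, k3] as OpenCV has them; the pictures are not rectified), "xyz" and "orientation" of the camera in the world; the wrist camera has in their place "mount" (4x4, takes a point from camera to tool coordinates, whose origin is the TCP and whose axes are the flange's). Camera axes: x right, y down, z forward; pixel columns grow to the right and rows downward; lengths in m; the calibration is good to about 2 mm. A picture is of the moment at which its call begins: read the wrist's pose just before it.
- r.finish_job(): hands the job in; it is judged then, once.
Trained networks look in the newest picture that a camera, given by its name, has taken for a name from the list of things; names that differ only in an ending like _2 or _b are one class to them, and where a whole thing is asked for, a point or a joint stands for the part that bears it (a point fixed in the world has none). Each returns a list of dicts, best first, with "score" (0 to 1); they miss things now and then, are a little off and sometimes report something else, mostly with a low value. They report only what shows in the picture. A call takes as long as a camera call.
- r.search_frame(camera, thing): "at" ([x, y, z] in m, in the coordinates of the camera as it stood for that picture, good to about 4 mm: the middle of the surface that is visible of it).
The state is a dict: "clock": time; "q": joint angles; "qd": joint speeds; "joint_torque": joint torques, N m; "tool_pos": TCP position; "eef_rot": TCP orientation; "contact_force": force on the tool from outside, world axes, zero at the start; "moment": the same for the moment, N m; "opening": opening from 0.0 (shut) to 1.0 (fully open); "finger_force": force on a finger pad.
Only numpy, scipy, OpenCV 4.12 (cv2) and the standard library are available. Lean on these libraries where they do the work, as an engineer would, in place of code of your own. Each camera call takes 0.05 s, during which the arm holds its last target. There are 200 camera calls.

TASK

Get the glazing place ready: slide the full glaze pot along the table, without lifting or tipping it, from the square mark until it stands inside the round mark, and fold both carton flaps right back and move every vase from the carton to the wooden tray, standing upright and clear of one another. Once the carton is empty, fold both of its flaps down flat again; leave everything else on the table where it is. The pot may be moved at any time.

Things in the scene. Friction and masses are not known exactly. Their poses are not given: they have to be found in the camera images.
- carton: brown cardboard shipping carton, fixed to the table; outside 220 mm along its own x, 190 mm along its y, 115 mm high, walls and bottom 5 mm, open top closed off only by its two flaps. Origin: centre of the underside; z up. Up to four vases stand upright inside, roughly in a 2 x 2 pattern about 45 mm either side of its middle
- flap_left (a joint): carton flap on the carton's +y side. 0 flat over the opening, grows up and outwards: 1.57 upright, 2.85 stop, folded back but still 17 deg above level so it can be pushed shut from outside. Crease friction 0.03 N m: stays where left; starts ajar (0.3-0.7). 208 mm along carton x, 75 mm crease to free edge, 4 mm thick, 40 g. Flat, the flaps leave a 40 mm slit along the carton's middle
- flap_right (a joint): the same for the flap on the carton's -y long side: 0 flat over the opening, grows upwards and outwards, 2.85 fully folded back; starts ajar
- flap_left_hinge (a point): middle of the left flap's crease, on the carton's top rim, in the carton's frame at y = +95 mm, z = 115 mm; the crease runs along the carton's x
- flap_right_hinge (a point): middle of the right flap's crease, in the carton's frame at y = -95 mm, z = 115 mm
- flap_left_edge (a point): middle of the left flap's free edge, 75 mm from the crease
- flap_right_edge (a point): middle of the right flap's free edge, 75 mm from the crease
- tray: shallow wooden ware tray, fixed to the table; 220 x 220 mm outside, 16 mm high, walls and bottom 6 mm. Origin: centre of the underside, inner floor 6 mm above it. Carton and tray stand left and right of the pot's marks, either way round
- glaze_pot: full glaze pot, 0.8 kg, a squat white round pot with a brown lid that is fixed on; 110 mm wide, 104 mm wide at the foot, 75 mm high in all; the lid's upright round knob is 26 mm wide and reaches from 44 to 75 mm above the foot. Origin: centre of the foot. It starts on the square mark, on the bare table top; dragged by the knob it tips easily unless held firmly and low on the knob
- square_mark: square outline of black tape on the table, 140 mm outside, tape 6 mm wide and flush with the top; where the glaze pot starts. Origin: its centre
- round_mark: circle of black tape on the table, 136 mm wide inside the tape, 144 mm outside, flush with the top; where the glaze pot has to go. Origin: its centre
- vase1: unglazed off-white bud vase, 95 mm high, 0.18 kg; round body 72 mm wide from 14 to 28 mm up, foot 56 mm wide, straight round neck 26 mm wide from 48 to 95 mm up. Origin: centre of the foot. All vases are alike; absent in some starts
- vase2: unglazed off-white bud vase, 95 mm high, 0.18 kg; round body 72 mm wide from 14 to 28 mm up, foot 56 mm wide, straight round neck 26 mm wide from 48 to 95 mm up. Origin: centre of the foot. All vases are alike; absent in some starts
- vase3: unglazed off-white bud vase, 95 mm high, 0.18 kg; round body 72 mm wide from 14 to 28 mm up, foot 56 mm wide, straight round neck 26 mm wide from 48 to 95 mm up. Origin: centre of the foot. All vases are alike; absent in some starts
- vase4: unglazed off-white bud vase, 95 mm high, 0.18 kg; round body 72 mm wide from 14 to 28 mm up, foot 56 mm wide, straight round neck 26 mm wide from 48 to 95 mm up. Origin: centre of the foot. All vases are alike; absent in some starts
- mug: blue mug, 76 mm wide, 85 mm high; bystander, to be left where it is. Origin: centre of its underside
- stain_tub: lidded stain tub, 96 x 76 x 48 mm; bystander, to be left where it is. Origin: centre of its underside
- sponge: sponge, 80 x 55 x 28 mm; bystander, to be left where it is. Origin: centre of its underside
- stamp: wooden stamp, 34 mm wide, 58 mm high; bystander, to be left where it is. Origin: centre of its underside

How it is judged:
On the way, in this order (a step that is already met when the one before it is completed fails the run):
1. both carton flaps are folded back well past upright (beyond 2.0 rad) (value of joint each of flap_left, flap_right above 2 rad), for 0.2 s.
2. every vase stands upright in the tray (x of vase1 in the frame of tray between -0.1 and 0.1 m and y of vase1 in the frame of tray between -0.1 and 0.1 m and z of each of vase1, vase2, vase3, vase4 in the frame of tray below 0.014 m and angle between each of vase1, vase2, vase3, vase4's own z axis and vertical below 0.15 rad and x of vase2 in the frame of tray between -0.1 and 0.1 m and y of vase2 in the frame of tray between -0.1 and 0.1 m and x of vase3 in the frame of tray between -0.1 and 0.1 m and y of vase3 in the frame of tray between -0.1 and 0.1 m and x of vase4 in the frame of tray between -0.1 and 0.1 m and y of vase4 in the frame of tray between -0.1 and 0.1 m), for 0.2 s.
At the end, for the whole second after the job is handed in: every vase upright (0.15 rad) and still on the tray floor, centre inside the tray and 74 mm or more from other vases' centres; glaze pot on the table, centre within 15 mm of the round mark's centre; both flaps within 0.25 rad of flat (all of step 2 and linear speed of each of vase1, vase2, vase3, vase4, glaze_pot below 0.02 m/s and horizontal distance between vase1 and vase2 above 0.074 m and horizontal distance between each of vase1, vase2 and vase3 above 0.074 m and horizontal distance between each of vase1, vase2, vase3 and vase4 above 0.074 m and horizontal distance between glaze_pot and round_mark below 0.015 m and height (world z) of glaze_pot below 0.006 m and angle between glaze_pot's own z axis and vertical below 0.06 rad and value of joint each of flap_left, flap_right below 0.25 rad); the robot touches nothing.
It fails at once if the glaze pot is lifted off the table by more than 12 mm or tipped by more than 0.25 rad (height (world z) of glaze_pot above 0.012 m or angle between glaze_pot's own z axis and vertical above 0.25 rad).
It fails at once if a bystander is moved more than 50 mm (distance of any of mug, stain_tub, sponge, stamp from where it was at the start of the episode above 0.05 m).
Of vase1, vase2, vase3, vase4 only 2 to 4 are there at a start; the rules pass over those that are not, and their reading is None.
At some moment in a run one of vase1, vase2, vase3, vase4, glaze_pot may be knocked a few centimetres aside while the robot is not near it.
It also fails if it takes over 210 s, if anything falls off the work surface, if the arm or the gripper's body presses on something with over 40 N, if the wrist force passes 120 N, or if a joint passes its speed limit or range.

## Working session

There is one attempt and no reset: what is moved stays moved. The work goes in short steps, Python scripts to look and compute and a tool call to move; the robot and the scene stay as the last step left them, time stands still between calls to the robot, and variables do not carry over. Pictures are saved under pics/ and viewed, at most 14 in all, crops included, and the job is handed in when it is done.

Besides the shell and the picture viewer there is one more tool, called after "Request:" by a JSON object that holds its "method" and its "body", one argument or row to a line. step_arm: Moves the arm, as the interface text tells. Its arguments: {"type":"object","properties":{"motion":{"type":"array"},"force":{"type":"number"}},"required":["motion"]}

```bash
ls; mkdir -p pics
cat > h.py <<'E'
import numpy as np, cv2
from scipy.spatial.transform import Rotation as R
from plant import r
def cam(name):
    s=r.get_state(); c=r.snapshot(name)
    if 'mount' in c:
        T=np.eye(4); T[:3,:3]=R.from_quat(s['eef_rot']).as_matrix(); T[:3,3]=s['tool_pos']; M=T@np.array(c['mount'])
    else:
        M=np.eye(4); o=np.array(c['orientation']); M[:3,:3]=R.from_quat(o).as_matrix() if o.shape==(4,) else o; M[:3,3]=c['xyz']
    c['M']=M; return c
def save(c,n): cv2.imwrite('pics/'+n+'.png',cv2.cvtColor(np.asarray(c['pixels']),cv2.COLOR_RGB2BGR))
def K(c): return np.array([[c['fx'],0,c['cx']],[0,c['fy'],c['cy']],[0,0,1.]])
def cloud(c):
    h,w=c['depth'].shape; u,v=np.meshgrid(np.arange(w),np.arange(h))
    p=cv2.undistortPoints(np.stack([u,v],-1).reshape(-1,1,2).astype(np.float64),K(c),np.array(c['D'],float)).reshape(h,w,2)
    P=np.concatenate([p,np.ones((h,w,1))],-1)*c['depth'][...,None]
    P=P@c['M'][:3,:3].T+c['M'][:3,3]; P[c['depth']==0]=np.nan; return P
def find(c,name,thing): return [(round(d['score'],2),np.round(c['M'][:3,:3]@np.array(d['at'])+c['M'][:3,3],3)) for d in r.search_frame(name,thing)]
def proj(c,p):
    Mi=np.linalg.inv(c['M']); q,_=cv2.projectPoints(np.atleast_2d(p).astype(float),cv2.Rodrigues(Mi[:3,:3])[0],Mi[:3,3],K(c),np.array(c['D'],float)); return q.reshape(-1,2)
E
python3 - <<'E'
from h import *
print(r.tip_reach, r.get_state())
for n in ['top','scene']:
    c=cam(n); save(c,n+'0'); print(n,c['M'].round(3).tolist(),c['fx'])
    for t in ['carton','flap_left','flap_right','tray','glaze_pot','square_mark','round_mark','vase1','mug','stain_tub','sponge','stamp','flap_left_edge','flap_right_edge','flap_left_hinge','flap_right_hinge']:
        print(t,[x for x in find(c,n,t) if x[0]>.3])
E
```

```text
pics
0.022 {'clock': 0.0, 'q': array([-1.13421166,  0.68997631, -0.19451369,  1.56632409,  0.15731539,
        0.90251383, -0.21509678]), 'qd': array([ 5.34065054e-04, -3.16057706e-04,  1.36081677e-03,  3.73714082e-05,
       -1.52338619e-03,  2.58002016e-04,  2.49201710e-04]), 'joint_torque': array([ 3.19193930e-05, -5.27564764e+01, -1.26623165e+00, -1.53425056e+01,
       -5.24732319e-02,  6.79138771e-03,  1.69581890e-04]), 'tool_pos': array([0.24480563, 0.57442307, 0.25992011]), 'eef_rot': array([ 1.99987341e-01,  9.79798055e-01, -9.07450202e-04, -1.10199679e-04]), 'contact_force': array([-0.41332817,  0.55259179,  0.04297419]), 'moment': array([-0.02549312,  0.00162889, -0.00561653]), 'finger_force': 0.0, 'opening': 1.0002137282367347}
top [[-0.006, -0.992, 0.126, 0.454], [-1.0, 0.004, -0.014, 0.001], [0.014, -0.126, -0.992, 1.206], [0.0, 0.0, 0.0, 1.0]] 376.66919407826754
carton [(0.84, array([ 0.517, -0.261,  0.13 ]))]
flap_left [(0.97, array([ 0.512, -0.198,  0.14 ]))]
flap_right [(0.93, array([ 0.515, -0.319,  0.136]))]
tray [(0.96, array([0.565, 0.225, 0.006]))]
glaze_pot [(
[... 1230 characters left out ...]
, 0.021, 0.   ]))]
round_mark [(0.39, array([ 0.451,  0.001, -0.   ]))]
vase1 [(0.59, array([ 0.566, -0.288,  0.053])), (0.59, array([ 0.571, -0.212,  0.056])), (0.54, array([ 0.478, -0.289,  0.04 ]))]
mug [(0.7, array([ 0.769, -0.188,  0.047])), (0.55, array([0.642, 0.029, 0.045])), (0.49, array([ 0.525, -0.317,  0.134]))]
stain_tub [(0.62, array([0.788, 0.143, 0.049]))]
sponge [(0.9, array([0.538, 0.449, 0.031]))]
stamp [(0.55, array([ 0.511, -0.433,  0.017]))]
flap_left_edge []
flap_right_edge [(0.5, array([ 0.522, -0.199,  0.143]))]
flap_left_hinge [(0.95, array([ 0.519, -0.191,  0.135]))]
flap_right_hinge [(0.81, array([ 0.522, -0.32 ,  0.134])), (0.44, array([ 0.51 , -0.431,  0.016]))]
```

View pics/top0.png

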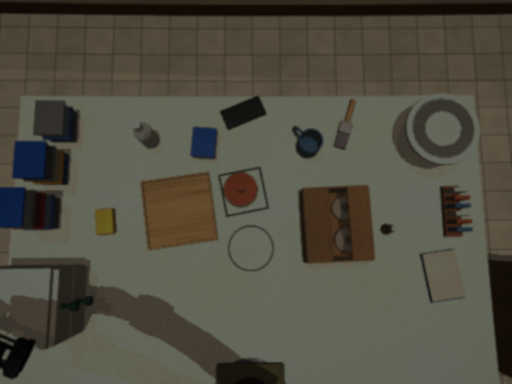

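View pics/scene0.png

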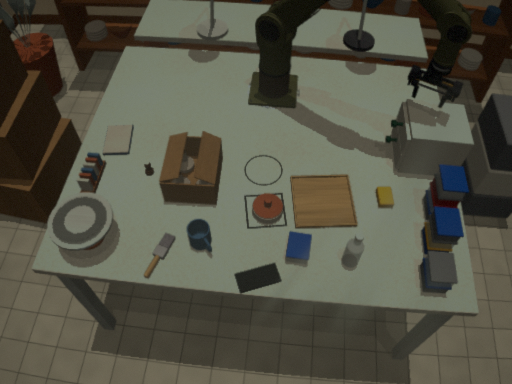

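```bash
cat > m0.py <<'E'
from h import *
for n in ['top','scene']:
    c=cam(n); P=cloud(c); X,Y,Z=P[...,0],P[...,1],P[...,2]; g=c['pixels'].astype(int); br=g.sum(-1)
    print(n,'table z',np.nanmedian(Z[(X>.3)&(X<.7)&(abs(Y)<.15)]).round(4))
    m=(Z>.1)&(Z<.2)&(X>.38)&(X<.68)&(Y<-.1)&(Y>-.4)
    print('carton rect',cv2.minAreaRect(P[m][:,:2].astype(np.float32)),m.sum())
    for lo,hi in [(-.4,-.285),(-.245,-.1)]:
        k=m&(Y>lo)&(Y<hi); p=P[k]; A=np.c_[p[:,:2],np.ones(len(p))]; s,*_=np.linalg.lstsq(A,p[:,2],rcond=None)
        res=abs(A@s-p[:,2]); A2=A[res<.006]; s,*_=np.linalg.lstsq(A2,p[res<.006,2],rcond=None); q=p[res<.006]
        print(' flap plane',s.round(3),'angle',np.arctan(np.hypot(*s[:2])).round(3),len(q),'y',np.percentile(q[:,1],[1,99]).round(3),'x',np.percentile(q[:,0],[1,99]).round(3),'z',np.percentile(q[:,2],[1,99]).round(3))
    m=(X>.42)&(X<.72)&(Y>.08)&(Y<.36)&((Z>.003))&(Z<.03)&(g[...,0]>g[...,2]*1.4)
    print('tray',cv2.minAreaRect(P[m][:,:2].astype(np.float32)),m.sum())
    m=(br<150)&(abs(Z)<.012)&(np.hypot(X-.447,Y)<.09)&(np.hypot(X-.447,Y)>.05)
    p=P[m][:,:2]; 
    for _ in range(4):
        s,*_=np.linalg.lstsq(np.c_[2*p,np.ones(len(p))],(p**2).sum(1),rcond=None); rr=np.sqrt(s[2]+s[:2]@s[:2]); d=abs(np.hypot(*(p-s[:2]).T)-rr); p=p[d<max(.005,np.percentile(d,70))]
    print('round',s[:2],rr,len(p))
    m=(Z>.06)&(Z<.085)&(np.hypot(X-.635,Y-.03)<.05); print('knob',P[m].mean(0),m.sum(), (P[m].max(0)-P[m].min(0)))
    m=(Z>.03)&(Z<.09)&(np.hypot(X-.635,Y-.03)<.08); print('pot',cv2.minEnclosingCircle(P[m][:,:2].astype(np.float32)))
E
python3 m0.py
```

```text
top table z 0.0014
carton rect ((0.5153254270553589, -0.25873833894729614), (0.21998341381549835, 0.19349408149719238), 2.3288512229919434) 3770
 flap plane [-0.017  0.377  0.263] angle 0.361 1574 y [-0.355 -0.286] x [0.416 0.62 ] z [0.118 0.148]
 flap plane [ 0.021 -0.554  0.019] angle 0.506 1841 y [-0.229 -0.162] x [0.411 0.615] z [0.118 0.157]
tray ((0.5651043653488159, 0.22354306280612946), (0.22107404470443726, 0.2197740077972412), 8.079447746276855) 4451Traceback (most recent call last):
  File "m0.py", line 16, in <module>
    s,*_=np.linalg.lstsq(np.c_[2*p,np.ones(len(p))],(p**2).sum(1),rcond=None); rr=np.sqrt(s[2]+s[:2]@s[:2]); d=abs(np.hypot(*(p-s[:2]).T)-rr); p=p[d<max(.005,np.percentile(d,70))]
                                                                                                                                                              ~~~~~~~~~~~~~^^^^^^
    return _quantile_unchecked(
        a, q, axis, out, overwrite_input, method, keepdims, weights)
    return _ureduce(a,
                    func=_quantile_ureduce_func,
    ...<5 lines>...
                    overwrite_input=overwrite_input,
                    method=method)
    r = func(a, **kwargs)
    result = _quantile(arr,
                       quantiles=q,
    ...<2 lines>...
                       out=out,
                       weights=wgt)
    slices_having_nans = np.isnan(arr[-1, ...])
                                  ~~~^^^^^^^^^
IndexError: index -1 is out of bounds for axis 0 with size 0
```

```bash
sed -i 's/m=(br<150)&/a=(abs(Z)<.012)\&(np.hypot(X-.447,Y)<.09); m=(br<np.nanmedian(br[a])-0.25*np.nanmedian(br[a]))\&/' m0.py; python3 m0.py
```

```text
top table z 0.0014
carton rect ((0.5153237581253052, -0.25863540172576904), (0.21990542113780975, 0.1933501958847046), 2.1203558444976807) 3765
 flap plane [-0.015  0.38   0.263] angle 0.363 1580 y [-0.356 -0.286] x [0.416 0.62 ] z [0.119 0.148]
 flap plane [ 0.02  -0.555  0.019] angle 0.507 1845 y [-0.229 -0.162] x [0.411 0.614] z [0.118 0.157]
tray ((0.5648902654647827, 0.22338780760765076), (0.22115345299243927, 0.21998903155326843), 8.044645309448242) 4520
round [ 0.44505021 -0.0045396 ] 0.07013789562215832 216
knob [0.62821226 0.02801666 0.07452786] 60 [0.0244472  0.02130907 0.02014985]
pot ((0.6289443373680115, 0.02844063937664032), 0.055031757801771164)
scene table z 0.0006
carton rect ((0.5143709182739258, -0.2568287253379822), (0.2302986979484558, 0.1933504343032837), 2.018676519393921) 2096
 flap plane [-0.027  0.375  0.265] angle 0.359 684 y [-0.353 -0.286] x [0.412 0.625] z [0.115 0.146]
 flap plane [-0.008 -0.497  0.044] angle 0.462 673 y [-0.229 -0.159] x [0.41  0.619] z [0.115 0.155]
tray ((0.5648319125175476, 0.22291648387908936), (0.23157747089862823, 0.21972066164016724), 8.552255630493164) 2574
round [ 0.44471286 -0.0040223 ] 0.07001656159437769 149
knob [0.63183038 0.02793494 0.07155411] 52 [0.02711555 0.02482435 0.01818259]
pot ((0.6299945712089539, 0.024922579526901245), 0.0577419139444828)
```

```bash
cat > go.py <<'E'
import sys; from h import *
# go.py x y z [yaw deg of tool-y from world x]
a=[float(v) for v in sys.argv[1:]]; s=r.get_state(); Rc=R.from_quat(s['eef_rot']); t=np.array(a[:3]); y=np.radians(a[3] if len(a)>3 else 0)
ty=np.array([np.cos(y),np.sin(y),0]); tz=np.array([0,0,-1.]); Rt=R.from_matrix(np.c_[np.cross(ty,tz),ty,tz])
print('dp',(1000*Rc.inv().apply(t-s['tool_pos'])).round(1),'twist',(Rc.inv()*Rt).as_rotvec().round(3),'pos',s['tool_pos'].round(4),'t',round(s['clock'],2),'F',np.round(s['contact_force'],1))
E
python3 go.py .5 .1 .25
```

```text
dp [-420.8 -337.    10.7] twist [ 0.    -0.     1.168] pos [0.245  0.575  0.2607] t 1.85 F [0.1 0.1 0.2]
```

Request:
{"method": "step_arm", "body": {
  "motion": [
    {"dp": [-420,-337,10],"twist": [0,0,1.168],"hand": -1},
    {"dp": [-420,-337,10],"twist": [0,0,1.168],"hand": -1},
    {"dp": [-420,-337,10],"twist": [0,0,1.168],"hand": -1},
    {"dp": [-420,-337,10],"twist": [0,0,1.168],"hand": -1},
    {"dp": [-420,-337,10],"twist": [0,0,1.168],"hand": -1}
  ]
}}

```text
clock: 2.48
tool_pos: [0.3935, 0.298, 0.2552]
eef_rot: [0.623, 0.782, 0.001, 0.0]
contact_force: [1.5, 0.0, 0.2]
opening: 0.455
finger_force: 0.0
```

```bash
python3 go.py .5 .1 .25; python3 go.py .515 -.2575 .25
```

```text
dp [-216.8   59.8    5.2] twist [ 0.001 -0.001  0.225] pos [0.3935 0.298  0.2552] t 2.48 F [1.5 0.  0.2]
dp [-568.7   -5.2    4.9] twist [ 0.001 -0.001  0.225] pos [0.3935 0.298  0.2552] t 2.48 F [1.5 0.  0.2]
```

Request:
{"method": "step_arm", "body": {
  "motion": [
    {"dp": [-120,60,0],"twist": [0,0,0.1],"hand": -1},
    {"dp": [-568,-5,5],"twist": [0,0,0.225],"hand": -1},
    {"dp": [-568,-5,5],"twist": [0,0,0.225],"hand": -1},
    {"dp": [-568,-5,5],"twist": [0,0,0.225],"hand": -1},
    {"dp": [-568,-5,5],"twist": [0,0,0.225],"hand": -1}
  ]
}}

```text
clock: 3.1
tool_pos: [0.4744, 0.0033, 0.2527]
eef_rot: [0.705, 0.709, 0.001, 0.0]
contact_force: [0.9, 0.1, 0.2]
opening: 0.005
finger_force: 0.0
```

```bash
python3 go.py .515 -.2575 .25
```

```text
dp [-261.    39.     2.7] twist [ 0.001 -0.     0.006] pos [0.4744 0.0033 0.2527] t 3.1 F [0.9 0.1 0.2]
```

Request:
{"method": "step_arm", "body": {
  "motion": [
    {"dp": [-261,40,3],"twist": [0,0,0.006],"hand": -1},
    {"dp": [-261,40,3],"twist": [0,0,0.006],"hand": -1},
    {"dp": [-261,40,3],"twist": [0,0,0.006],"hand": -1},
    {"dp": [-261,40,3],"twist": [0,0,0.006],"hand": -1},
    {"dp": [-261,40,3],"twist": [0,0,0.006],"hand": -1}
  ]
}}

```text
clock: 3.72
tool_pos: [0.5147, -0.2615, 0.2495]
eef_rot: [0.71, 0.704, -0.001, 0.001]
contact_force: [0.7, 0.9, -0.6]
opening: 0.002
finger_force: 0.0
```

```bash
python3 go.py .515 -.2575 .161
```

```text
dp [ 4.3  0.2 88.5] twist [ 0.001  0.003 -0.008] pos [ 0.5147 -0.2615  0.2495] t 3.73 F [ 0.7  0.9 -0.6]
```

Request:
{"method": "step_arm", "body": {
  "motion": [
    {"dp": [2,0,50],"twist": [0,0,0],"hand": -1},
    {"dp": [3,0,88],"twist": [0,0,0],"hand": -1},
    {"dp": [3,0,88],"twist": [0,0,0],"hand": -1},
    {"dp": [25,0,88],"twist": [0,0,0],"hand": -1},
    {"dp": [50,0,88],"twist": [0,0,0],"hand": -1}
  ]
}}

```text
clock: 4.35
tool_pos: [0.5158, -0.2298, 0.169]
eef_rot: [0.712, 0.702, -0.008, 0.016]
contact_force: [-15.2, -63.3, 47.3]
opening: 0.005
finger_force: 32.5
```

Request:
{"method": "step_arm", "body": {
  "motion": [
    {"dp": [20,0,0],"twist": [0,0,0],"hand": -1},
    {"dp": [40,0,0],"twist": [0,0,0],"hand": -1},
    {"dp": [60,0,0],"twist": [0,0,0],"hand": -1},
    {"dp": [80,0,0],"twist": [0,0,0],"hand": -1},
    {"dp": [98,0,0],"twist": [0,0,0],"hand": -1}
  ]
}}

```text
clock: 4.97
tool_pos: [0.5166, -0.1068, 0.1633]
eef_rot: [0.707, 0.707, 0.001, 0.001]
contact_force: [-0.1, 0.2, -0.3]
opening: 0.006
finger_force: 0.2
```

Request:
{"method": "step_arm", "body": {
  "motion": [
    {"dp": [0,0,0],"twist": [0,0,0],"hand": -1},
    {"dp": [0,0,-40],"twist": [0,0,0],"hand": -1},
    {"dp": [-40,0,-90],"twist": [0,0,0],"hand": -1},
    {"dp": [-100,0,-90],"twist": [0,0,0],"hand": -1},
    {"dp": [-146,0,-90],"twist": [0,0,0],"hand": -1}
  ]
}}

```text
clock: 5.6
tool_pos: [0.5151, -0.2573, 0.2529]
eef_rot: [0.708, 0.706, -0.0, 0.001]
contact_force: [0.4, -1.1, 0.5]
opening: 0.005
finger_force: 0.0
```

```bash
cat > fl.py <<'E'
from h import *
c=cam('top'); P=cloud(c); X,Y,Z=P[...,0],P[...,1],P[...,2]; 
p=P[(Z>.1)&(Z<.21)&(X>.42)&(X<.6)&(Y<-.06)&(Y>-.47)]; yc=(p[:,1]+.258)-.0385*(p[:,0]-.515)
for b in np.arange(-.2,.2,.02):
    k=(yc>b)&(yc<b+.02); print(round(b+.01,2),k.sum(),(np.percentile(p[k,2],[5,50,95]).round(3) if k.sum() else ''))
import sys; save(c,sys.argv[1]) if len(sys.argv)>1 else 0
E
python3 fl.py; python3 go.py .515 -.2575 .161
```

```text
-0.19 0 
-0.17 0 
-0.15 0 
-0.13 0 
-0.11 0 
-0.09 0 
-0.07 64 [0.126 0.131 0.135]
-0.05 101 [0.133 0.138 0.142]
-0.03 14 [0.126 0.144 0.149]
-0.01 0 
0.01 0 
0.03 0 
0.05 27 [0.1   0.103 0.105]
0.07 1 [0.102 0.102 0.102]
0.09 231 [0.113 0.117 0.12 ]
0.11 413 [0.118 0.122 0.126]
0.13 414 [0.124 0.129 0.134]
0.15 427 [0.132 0.136 0.141]
0.17 177 [0.137 0.141 0.144]
0.19 0 
dp [ 8.6  1.3 91.5] twist [ 0.001  0.008 -0.011] pos [ 0.5135 -0.2653  0.2526] t 5.65 F [ 0.3 -6.   0.5]
```

Request:
{"method": "step_arm", "body": {
  "motion": [
    {"dp": [8,1,50],"twist": [0,0,-0.01],"hand": -1},
    {"dp": [8,1,100],"twist": [0,0,-0.01],"hand": -1},
    {"dp": [8,1,122],"twist": [0,0,-0.01],"hand": -1},
    {"dp": [8,1,122],"twist": [0,0,-0.01],"hand": -1},
    {"dp": [8,1,122],"twist": [0,0,-0.01],"hand": -1}
  ]
}}

```text
clock: 6.28
tool_pos: [0.5169, -0.2463, 0.1305]
eef_rot: [0.704, 0.71, 0.0, 0.001]
contact_force: [-0.1, 0.2, 0.2]
opening: 0.006
finger_force: 0.0
```

```bash
python3 go.py .515 -.274 .132
```

```text
dp [-27.6  -2.2  -1.5] twist [0.002 0.001 0.009] pos [ 0.5169 -0.2463  0.1305] t 6.28 F [-0.1  0.2  0.2]
```

Request:
{"method": "step_arm", "body": {
  "motion": [
    {"dp": [-26,-2,-2],"twist": [0,0,0],"hand": -1},
    {"dp": [-35,-2,-20],"twist": [0,0,0],"hand": -1},
    {"dp": [-49,-2,-36],"twist": [0,0,0],"hand": -1},
    {"dp": [-70,-2,-46],"twist": [0,0,0],"hand": -1},
    {"dp": [-102,-2,-50],"twist": [0,0,0],"hand": -1}
  ]
}}

```text
clock: 6.9
tool_pos: [0.517, -0.347, 0.1822]
eef_rot: [0.703, 0.711, 0.001, 0.001]
contact_force: [1.4, 2.0, -1.9]
opening: 0.005
finger_force: 1.4
```

Request:
{"method": "step_arm", "body": {
  "motion": [
    {"dp": [-20,0,5],"twist": [0,0,0],"hand": -1},
    {"dp": [-38,0,13],"twist": [0,0,0],"hand": -1},
    {"dp": [-60,0,15],"twist": [0,0,0],"hand": -1},
    {"dp": [-60,0,15],"twist": [0,0,0],"hand": -1},
    {"dp": [-60,0,-40],"twist": [0,0,0],"hand": -1}
  ]
}}

```text
clock: 7.52
tool_pos: [0.5134, -0.4053, 0.2153]
eef_rot: [0.704, 0.711, -0.001, -0.005]
contact_force: [1.6, -0.5, -0.0]
opening: 0.01
finger_force: 0.0
```

```bash
python3 fl.py; python3 go.py .46 -.2575 .30
```

```text
-0.19 0 
-0.17 89 [0.138 0.141 0.145]
-0.15 512 [0.132 0.137 0.142]
-0.13 525 [0.124 0.13  0.137]
-0.11 494 [0.117 0.122 0.127]
-0.09 330 [0.103 0.116 0.12 ]
-0.07 0 
-0.05 28 [0.1   0.101 0.105]
-0.03 22 [0.1   0.102 0.105]
-0.01 0 
0.01 0 
0.03 0 
0.05 26 [0.101 0.102 0.106]
0.07 0 
0.09 235 [0.113 0.117 0.12 ]
0.11 415 [0.118 0.122 0.127]
0.13 420 [0.125 0.129 0.134]
0.15 422 [0.132 0.136 0.141]
0.17 178 [0.137 0.141 0.145]
0.19 0 
dp [151.4 -56.1 -75. ] twist [0.006 0.004 0.01 ] pos [ 0.518  -0.4086  0.2259] t 7.58 F [ 0.7 -0.8  4.9]
```

Request:
{"method": "step_arm", "body": {
  "motion": [
    {"dp": [60,-20,-60],"twist": [0,0,0.01],"hand": 0},
    {"dp": [110,-20,-110],"twist": [0,0,0.01],"hand": 0},
    {"dp": [151,-20,-170],"twist": [0,0,0.01],"hand": 0},
    {"dp": [151,-20,-170],"twist": [0,0,0.01],"hand": 0},
    {"dp": [151,-20,-170],"twist": [0,0,0.01],"hand": 0}
  ]
}}

```text
clock: 8.2
tool_pos: [0.4961, -0.2544, 0.3922]
eef_rot: [0.706, 0.709, 0.002, 0.003]
contact_force: [0.1, -0.0, -0.6]
opening: 0.498
finger_force: 0.0
```

```bash
cat > va.py <<'E'
import sys; from h import *
n=sys.argv[1]; c=cam(n); P=cloud(c); X,Y,Z=P[...,0],P[...,1],P[...,2]
def tops(zlo,zhi,x0,x1,y0,y1):
    m=((Z>zlo)&(Z<zhi)&(X>x0)&(X<x1)&(Y>y0)&(Y<y1)).astype(np.uint8)
    k,l,st,_=cv2.connectedComponentsWithStats(m)
    for i in range(1,k):
        if st[i,4]>12:
            p=P[l==i]; q=p.min(0),p.max(0); print('  top mid',((q[0]+q[1])/2).round(4),'mean',p.mean(0).round(4),'size',(q[1]-q[0]).round(3),st[i,4],'px',st[i,:2])
print(n,'carton'); tops(.088,.112,.42,.61,-.34,-.175)
print(n,'tray'); tops(.085,.12,.44,.69,.1,.35)
print(find(c,n,'vase1'))
print('pot',find(c,n,'glaze_pot')[:1])
m=(Z>.06)&(Z<.085)&(X>.38)&(X<.72)&(abs(Y)<.085); print('knob',P[m].mean(0).round(4),m.sum()) if m.sum() else 0
if len(sys.argv)>2: save(c,sys.argv[2])
E
python3 va.py top; python3 va.py wrist wr1; python3 go.py .5 -.26 .4
```

```text
top carton
  top mid [ 0.568  -0.2947  0.0979] mean [ 0.5677 -0.294   0.1002] size [0.021 0.022 0.02 ] 40 px [344 202]
  top mid [ 0.5649 -0.2085  0.102 ] mean [ 0.5642 -0.2082  0.1022] size [0.015 0.016 0.008] 29 px [317 204]
  top mid [ 0.4694 -0.2929  0.0971] mean [ 0.4694 -0.292   0.0951] size [0.023 0.009 0.016] 14 px [347 235]
  top mid [ 0.4707 -0.3017  0.102 ] mean [ 0.4701 -0.302   0.1015] size [0.015 0.016 0.01 ] 29 px [350 236]
top tray
[(0.92, array([ 0.56 , -0.204,  0.044])), (0.62, array([ 0.566, -0.288,  0.045]))]
pot [(0.73, array([0.625, 0.023, 0.044]))]
knob [0.6283 0.028  0.0742] 60
wrist carton
  top mid [ 0.5572 -0.2025  0.0944] mean [ 0.555  -0.2006  0.0942] size [0.01  0.022 0.013] 34 px [302  93]
  top mid [ 0.5649 -0.2047  0.1006] mean [ 0.565  -0.2042  0.1007] size [0.017 0.017 0.005] 188 px [307  97]
  top mid [ 0.568  -0.288   0.0945] mean [ 0.5651 -0.2841  0.0944] size [0.022 0.015 0.013] 59 px [303 165]
  top mid [ 0.4712 -0.2892  0.0951] mean [ 0.4719 -0.2876  0.0945] size [0.023 0.008 0.012] 47 px [227 169]
  top mid [ 0.5699 -0.2936  0.1008] mean [ 0.5699 -0.2934  0.1006] size [0.018 0.016 0.004] 154 px [307 171]
  top mid [ 0.4707 -0.2986  0.1007] mean [ 0.471  -0.2985  0.1006] size [0.017 0.017 0.005] 152 px [229 175]
wrist tray
[(0.89, array([ 0.558, -0.202,  0.045])), (0.68, array([ 0.472, -0.288,  0.043]))]
pot [(0.58, array([ 0.509, -0.374,  0.126]))]
dp [ -2.2   6.3 -12.1] twist [-0.003 -0.001 -0.002] pos [ 0.4936 -0.2578  0.3879] t 8.5 F [0.4 0.7 0.5]
```

View pics/wr1.png

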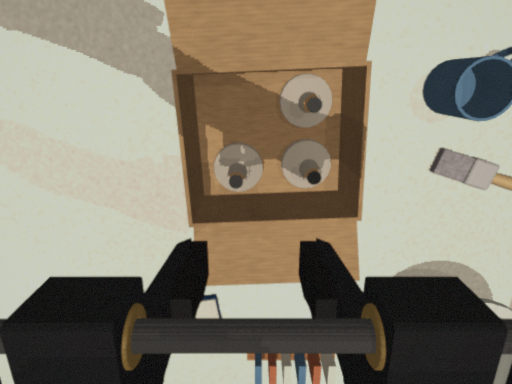

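```bash
python3 go.py .565 -.206 .17
```

```text
dp [ 51.8  71.9 217.8] twist [-0.003 -0.001 -0.002] pos [ 0.4936 -0.2578  0.3879] t 8.5 F [0.4 0.7 0.5]
```

Request:
{"method": "step_arm", "body": {
  "motion": [
    {"dp": [52,72,60],"twist": [0,0,0],"hand": 0},
    {"dp": [52,72,217],"twist": [0,0,0],"hand": 0},
    {"dp": [52,72,217],"twist": [0,0,0],"hand": 0},
    {"dp": [52,72,217],"twist": [0,0,0],"hand": 0},
    {"dp": [52,72,217],"twist": [0,0,0],"hand": 0}
  ]
}}

```text
clock: 9.12
tool_pos: [0.5633, -0.2035, 0.1673]
eef_rot: [0.707, 0.707, -0.003, -0.005]
contact_force: [-1.0, -0.1, -0.3]
opening: 0.496
finger_force: 0.0
```

```bash
python3 go.py .565 -.206 .092; python3 va.py wrist | head -8
```

```text
dp [-2.8  2.5 75.2] twist [-0.011 -0.004  0.001] pos [ 0.5633 -0.2035  0.1673] t 9.12 F [-1.  -0.1 -0.3]
wrist carton
  top mid [ 0.565  -0.1971  0.0944] mean [ 0.5648 -0.1941  0.0944] size [0.025 0.012 0.013] 255 px [237 196]
  top mid [ 0.565  -0.2045  0.1006] mean [ 0.5649 -0.2045  0.1007] size [0.017 0.018 0.004] 630 px [243 210]
  top mid [ 0.5696 -0.2826  0.0901] mean [ 0.5699 -0.2821  0.0898] size [0.016 0.004 0.004] 61 px [252 315]
wrist tray
[(0.79, array([ 0.472, -0.272,  0.039])), (0.76, array([ 0.564, -0.199,  0.046])), (0.68, array([ 0.573, -0.28 ,  0.045]))]
pot []
```

Request:
{"method": "step_arm", "body": {
  "motion": [
    {"dp": [-1,2,40],"twist": [0,0,0],"hand": 0},
    {"dp": [-1,2,75],"twist": [0,0,0],"hand": 0},
    {"dp": [-1,2,75],"twist": [0,0,0],"hand": 0},
    {"dp": [-1,2,75],"twist": [0,0,0],"hand": -0.7},
    {"dp": [-1,2,75],"twist": [0,0,0],"hand": -0.7}
  ],
  "force": 20
}}

```text
clock: 9.9
tool_pos: [0.5692, -0.2067, 0.0998]
eef_rot: [0.707, 0.707, 0.001, 0.001]
contact_force: [-2.3, -0.8, 3.3]
opening: 0.301
finger_force: 16.4
```

Request:
{"method": "step_arm", "body": {
  "motion": [
    {"dp": [0,0,0],"twist": [0,0,0],"hand": -0.7},
    {"dp": [0,0,0],"twist": [0,0,0],"hand": -0.7},
    {"dp": [0,0,-25],"twist": [0,0,0],"hand": -0.7},
    {"dp": [0,0,-80],"twist": [0,0,0],"hand": -0.7},
    {"dp": [0,0,-140],"twist": [0,0,0],"hand": -0.7}
  ],
  "force": 20
}}

```text
clock: 10.52
tool_pos: [0.5681, -0.2058, 0.2392]
eef_rot: [0.707, 0.707, -0.0, -0.0]
contact_force: [1.0, 0.3, -1.4]
opening: 0.295
finger_force: 19.6
```

```bash
python3 go.py .6075 .280 .25
```

```text
dp [485.8  39.1 -10.7] twist [-0. -0. -0.] pos [ 0.5681 -0.2058  0.2392] t 10.53 F [ 1.   0.3 -1.4]
```

Request:
{"method": "step_arm", "body": {
  "motion": [
    {"dp": [40,3,-10],"twist": [0,0,0],"hand": -0.7},
    {"dp": [95,8,-10],"twist": [0,0,0],"hand": -0.7},
    {"dp": [155,13,-10],"twist": [0,0,0],"hand": -0.7},
    {"dp": [215,18,-10],"twist": [0,0,0],"hand": -0.7},
    {"dp": [275,22,-10],"twist": [0,0,0],"hand": -0.7}
  ]
}}

```text
clock: 11.15
tool_pos: [0.5908, 0.071, 0.2484]
eef_rot: [0.707, 0.707, 0.001, 0.0]
contact_force: [0.6, 0.0, -2.6]
opening: 0.29
finger_force: 19.8
```

Request:
{"method": "step_arm", "body": {
  "motion": [
    {"dp": [60,5,0],"twist": [0,0,0],"hand": -0.7},
    {"dp": [120,10,0],"twist": [0,0,0],"hand": -0.7},
    {"dp": [170,14,0],"twist": [0,0,0],"hand": -0.7},
    {"dp": [211,17,0],"twist": [0,0,0],"hand": -0.7},
    {"dp": [211,17,40],"twist": [0,0,0],"hand": -0.7}
  ]
}}

```text
clock: 11.78
tool_pos: [0.6089, 0.2876, 0.2106]
eef_rot: [0.705, 0.709, 0.006, -0.0]
contact_force: [0.7, -0.8, -2.1]
opening: 0.288
finger_force: 19.8
```

```bash
python3 go.py .6075 .280 .101
```

```text
dp [ -8.5  -2.4 109.5] twist [ 0.008 -0.009  0.007] pos [0.6089 0.2876 0.2106] t 11.78 F [ 0.7 -0.8 -2.1]
```

Request:
{"method": "step_arm", "body": {
  "motion": [
    {"dp": [0,0,50],"twist": [0,0,0],"hand": -0.7},
    {"dp": [0,0,85],"twist": [0,0,0],"hand": -0.7},
    {"dp": [0,0,98],"twist": [0,0,0],"hand": -0.7},
    {"dp": [0,0,98],"twist": [0,0,0],"hand": -0.7},
    {"dp": [0,0,98],"twist": [0,0,0],"hand": -0.7}
  ]
}}

```text
clock: 12.4
tool_pos: [0.609, 0.2805, 0.1114]
eef_rot: [0.707, 0.707, 0.002, 0.001]
contact_force: [1.0, 0.6, -1.7]
opening: 0.294
finger_force: 19.8
```

```bash
python3 go.py .6075 .280 .1015
```

```text
dp [-0.5 -1.5  9.9] twist [ 0.003 -0.002 -0.001] pos [0.609  0.2805 0.1114] t 12.4 F [ 1.   0.6 -1.7]
```

Request:
{"method": "step_arm", "body": {
  "motion": [
    {"dp": [0,0,6],"twist": [0,0,0],"hand": -0.7},
    {"dp": [0,0,9],"twist": [0,0,0],"hand": -0.7},
    {"dp": [0,0,9.5],"twist": [0,0,0],"hand": -0.7},
    {"dp": [0,0,9.5],"twist": [0,0,0],"hand": 0},
    {"dp": [0,0,9.5],"twist": [0,0,0],"hand": 0}
  ]
}}

```text
clock: 13.02
tool_pos: [0.6079, 0.2802, 0.1002]
eef_rot: [0.707, 0.707, 0.0, 0.0]
contact_force: [-0.7, -0.4, -0.4]
opening: 0.487
finger_force: 0.0
```

Request:
{"method": "step_arm", "body": {
  "motion": [
    {"dp": [0,0,0],"twist": [0,0,0],"hand": 0},
    {"dp": [0,0,-40],"twist": [0,0,0],"hand": 0},
    {"dp": [0,0,-100],"twist": [0,0,0],"hand": 0},
    {"dp": [-50,-5,-110],"twist": [0,0,0],"hand": 0},
    {"dp": [-110,-8,-110],"twist": [0,0,0],"hand": 0}
  ]
}}

```text
clock: 13.65
tool_pos: [0.6004, 0.1707, 0.2117]
eef_rot: [0.706, 0.708, 0.002, 0.001]
contact_force: [0.2, -0.3, -0.3]
opening: 0.5
finger_force: 0.0
```

```bash
python3 va.py top ; python3 go.py .5695 -.2935 .21
```

```text
top carton
  top mid [ 0.5669 -0.2945  0.0974] mean [ 0.5673 -0.2939  0.1005] size [0.023 0.022 0.017] 41 px [344 202]
  top mid [ 0.4707 -0.3023  0.1023] mean [ 0.47   -0.3019  0.1018] size [0.015 0.015 0.005] 29 px [350 236]
top tray
[(0.95, array([ 0.568, -0.286,  0.044])), (0.61, array([ 0.469, -0.29 ,  0.041]))]
pot [(0.89, array([0.624, 0.028, 0.046]))]
knob [0.6284 0.0281 0.0745] 59
dp [-458.3  -27.1    1.9] twist [ 0.     0.003 -0.008] pos [0.6002 0.1646 0.2105] t 13.8 F [-0.3 -0.1 -0.2]
```

Request:
{"method": "step_arm", "body": {
  "motion": [
    {"dp": [-60,-4,0],"twist": [0,0,0],"hand": 0},
    {"dp": [-458,-27,0],"twist": [0,0,0],"hand": 0},
    {"dp": [-458,-27,0],"twist": [0,0,0],"hand": 0},
    {"dp": [-458,-27,0],"twist": [0,0,0],"hand": 0},
    {"dp": [-458,-27,0],"twist": [0,0,0],"hand": 0}
  ]
}}

```text
clock: 14.42
tool_pos: [0.5817, -0.14, 0.2099]
eef_rot: [0.707, 0.708, 0.001, -0.0]
contact_force: [0.6, -0.7, -0.3]
opening: 0.498
finger_force: 0.0
```

```bash
python3 va.py top ; python3 go.py .5695 -.2935 .17
```

```text
top carton
top tray
  top mid [0.6057 0.2803 0.1021] mean [0.6053 0.2795 0.102 ] size [0.015 0.015 0.007] 29 px [151 191]
[(0.63, array([0.602, 0.273, 0.043]))]
pot []
knob [0.6282 0.028  0.0748] 60
dp [-149.4  -10.1   40.2] twist [ 0.     0.002 -0.008] pos [ 0.5808 -0.144   0.2099] t 14.57 F [-0.6  0.9 -0.2]
```

Request:
{"method": "step_arm", "body": {
  "motion": [
    {"dp": [-149,-10,0],"twist": [0,0,0],"hand": 0},
    {"dp": [-149,-10,0],"twist": [0,0,0],"hand": 0},
    {"dp": [-149,-10,0],"twist": [0,0,0],"hand": 0},
    {"dp": [-149,-10,40],"twist": [0,0,0],"hand": 0},
    {"dp": [-149,-10,40],"twist": [0,0,0],"hand": 0}
  ]
}}

```text
clock: 15.2
tool_pos: [0.5703, -0.2852, 0.1673]
eef_rot: [0.706, 0.708, -0.0, -0.003]
contact_force: [-0.1, 1.3, -0.2]
opening: 0.501
finger_force: 0.0
```

```bash
python3 va.py wrist|head -4 ; python3 go.py .5695 -.2935 .094
```

```text
wrist carton
  top mid [ 0.5695 -0.2859  0.0947] mean [ 0.5698 -0.2833  0.0943] size [0.025 0.011 0.013] 272 px [233 207]
  top mid [ 0.4736 -0.2969  0.0946] mean [ 0.4782 -0.2925  0.0944] size [0.022 0.022 0.013] 465 px [ 83 215]
  top mid [ 0.5693 -0.2938  0.1002] mean [ 0.5695 -0.2937  0.1007] size [0.018 0.018 0.004] 615 px [238 221]
dp [-6.6 -3.2 77. ] twist [ 0.002 -0.     0.002] pos [ 0.5725 -0.287   0.171 ] t 15.35 F [0.5 0.4 0.3]
```

Request:
{"method": "step_arm", "body": {
  "motion": [
    {"dp": [-6,-3,35],"twist": [0,0,0],"hand": 0},
    {"dp": [-6,-3,72],"twist": [0,0,0],"hand": 0},
    {"dp": [-6,-3,76],"twist": [0,0,0],"hand": 0},
    {"dp": [-6,-3,76],"twist": [0,0,0],"hand": 0},
    {"dp": [-6,-3,76],"twist": [0,0,0],"hand": -0.7}
  ]
}}

```text
clock: 15.98
tool_pos: [0.5694, -0.2949, 0.0959]
eef_rot: [0.707, 0.707, 0.001, 0.002]
contact_force: [0.6, 0.7, -0.6]
opening: 0.411
finger_force: 0.0
```

Request:
{"method": "step_arm", "body": {
  "motion": [
    {"dp": [0,0,0],"twist": [0,0,0],"hand": -0.7},
    {"dp": [0,0,0],"twist": [0,0,0],"hand": -0.7},
    {"dp": [0,0,0],"twist": [0,0,0],"hand": -0.7},
    {"dp": [0,0,0],"twist": [0,0,0],"hand": -0.7},
    {"dp": [0,0,0],"twist": [0,0,0],"hand": -0.7}
  ]
}}

```text
clock: 16.6
tool_pos: [0.5691, -0.2949, 0.0952]
eef_rot: [0.707, 0.707, 0.001, 0.001]
contact_force: [0.6, 0.3, 5.6]
opening: 0.29
finger_force: 20.0
```

Request:
{"method": "step_arm", "body": {
  "motion": [
    {"dp": [0,0,-25],"twist": [0,0,0],"hand": -0.7},
    {"dp": [0,0,-75],"twist": [0,0,0],"hand": -0.7},
    {"dp": [0,0,-130],"twist": [0,0,0],"hand": -0.7},
    {"dp": [30,0,-155],"twist": [0,0,0],"hand": -0.7},
    {"dp": [80,-5,-155],"twist": [0,0,0],"hand": -0.7}
  ]
}}

```text
clock: 17.23
tool_pos: [0.5639, -0.2163, 0.2512]
eef_rot: [0.709, 0.705, 0.001, 0.003]
contact_force: [0.1, 1.1, -1.0]
opening: 0.295
finger_force: 20.0
```

```bash
python3 go.py .5085 .266 .25
```

```text
dp [ 4.82e+02 -5.77e+01 -4.00e-01] twist [ 0.005  0.003 -0.005] pos [ 0.5639 -0.2163  0.2512] t 17.23 F [ 0.1  1.1 -1. ]
```

Request:
{"method": "step_arm", "body": {
  "motion": [
    {"dp": [55,-7,0],"twist": [0,0,0],"hand": -0.7},
    {"dp": [115,-14,0],"twist": [0,0,0],"hand": -0.7},
    {"dp": [175,-21,0],"twist": [0,0,0],"hand": -0.7},
    {"dp": [235,-28,0],"twist": [0,0,0],"hand": -0.7},
    {"dp": [295,-36,0],"twist": [0,0,0],"hand": -0.7}
  ]
}}

```text
clock: 17.85
tool_pos: [0.5264, 0.0821, 0.2488]
eef_rot: [0.707, 0.707, -0.0, -0.0]
contact_force: [0.5, 0.3, -2.1]
opening: 0.293
finger_force: 20.0
```

Request:
{"method": "step_arm", "body": {
  "motion": [
    {"dp": [60,-7,0],"twist": [0,0,0],"hand": -0.7},
    {"dp": [115,-14,0],"twist": [0,0,0],"hand": -0.7},
    {"dp": [160,-19,0],"twist": [0,0,0],"hand": -0.7},
    {"dp": [185,-22,10],"twist": [0,0,0],"hand": -0.7},
    {"dp": [185,-22,50],"twist": [0,0,0],"hand": -0.7}
  ]
}}

```text
clock: 18.48
tool_pos: [0.5056, 0.2697, 0.1999]
eef_rot: [0.706, 0.709, 0.003, -0.0]
contact_force: [0.2, -1.4, -1.7]
opening: 0.291
finger_force: 20.0
```

```bash
python3 go.py .5085 .266 .096
```

```text
dp [ -4.2   2.4 103.9] twist [ 0.004 -0.005  0.005] pos [0.5056 0.2697 0.1999] t 18.48 F [ 0.2 -1.4 -1.7]
```

Request:
{"method": "step_arm", "body": {
  "motion": [
    {"dp": [-2,1,45],"twist": [0,0,0],"hand": -0.7},
    {"dp": [-2,1,80],"twist": [0,0,0],"hand": -0.7},
    {"dp": [-2,1,94],"twist": [0,0,0],"hand": -0.7},
    {"dp": [-2,1,94],"twist": [0,0,0],"hand": -0.7},
    {"dp": [-2,1,94],"twist": [0,0,0],"hand": -0.7}
  ]
}}

```text
clock: 19.1
tool_pos: [0.5071, 0.2639, 0.1063]
eef_rot: [0.707, 0.707, 0.001, 0.0]
contact_force: [0.8, -0.1, -1.0]
opening: 0.296
finger_force: 20.0
```

```bash
python3 go.py .5085 .266 .096
```

```text
dp [ 2.1  1.3 10.3] twist [ 0.002 -0.001 -0.001] pos [0.5071 0.2639 0.1063] t 19.1 F [ 0.8 -0.1 -1. ]
```

Request:
{"method": "step_arm", "body": {
  "motion": [
    {"dp": [0,0,6],"twist": [0,0,0],"hand": -0.7},
    {"dp": [0,0,9.5],"twist": [0,0,0],"hand": -0.7},
    {"dp": [0,0,10],"twist": [0,0,0],"hand": -0.7},
    {"dp": [0,0,10],"twist": [0,0,0],"hand": 0},
    {"dp": [0,0,10],"twist": [0,0,0],"hand": 0}
  ]
}}

```text
clock: 19.73
tool_pos: [0.5064, 0.2636, 0.0951]
eef_rot: [0.707, 0.707, 0.0, 0.0]
contact_force: [0.2, -0.2, 0.6]
opening: 0.487
finger_force: 0.0
```

Request:
{"method": "step_arm", "body": {
  "motion": [
    {"dp": [0,0,0],"twist": [0,0,0],"hand": 0},
    {"dp": [0,0,-40],"twist": [0,0,0],"hand": 0},
    {"dp": [0,0,-100],"twist": [0,0,0],"hand": 0},
    {"dp": [-50,-5,-120],"twist": [0,0,0],"hand": 0},
    {"dp": [-110,-10,-120],"twist": [0,0,0],"hand": 0}
  ]
}}

```text
clock: 20.35
tool_pos: [0.4974, 0.1539, 0.2169]
eef_rot: [0.706, 0.708, 0.003, 0.001]
contact_force: [0.9, -2.0, -1.0]
opening: 0.503
finger_force: 0.0
```

```bash
python3 go.py .471 -.2985 .22
```

```text
dp [-452.3  -27.5   -4.3] twist [ 0.005 -0.002  0.003] pos [0.4974 0.1539 0.2169] t 20.35 F [ 0.9 -2.  -1. ]
```

Request:
{"method": "step_arm", "body": {
  "motion": [
    {"dp": [-62,-4,0],"twist": [0,0,0],"hand": 0},
    {"dp": [-125,-8,0],"twist": [0,0,0],"hand": 0},
    {"dp": [-450,-27,0],"twist": [0,0,0],"hand": 0},
    {"dp": [-450,-27,0],"twist": [0,0,0],"hand": 0},
    {"dp": [-450,-27,0],"twist": [0,0,0],"hand": 0}
  ]
}}

```text
clock: 20.98
tool_pos: [0.4769, -0.1601, 0.215]
eef_rot: [0.707, 0.707, 0.0, 0.0]
contact_force: [1.1, -0.5, 0.6]
opening: 0.5
finger_force: 0.0
```

```bash
python3 va.py top; python3 go.py .471 -.2985 .22
```

```text
top carton
top tray
  top mid [0.6057 0.2803 0.1023] mean [0.6053 0.2795 0.102 ] size [0.015 0.015 0.009] 29 px [151 191]
  top mid [0.5057 0.2631 0.1018] mean [0.5061 0.2633 0.1019] size [0.015 0.016 0.008] 30 px [156 225]
[(0.92, array([0.507, 0.256, 0.042])), (0.57, array([0.599, 0.271, 0.043]))]
pot [(0.97, array([0.625, 0.026, 0.045]))]
knob [0.6282 0.028  0.0745] 60
dp [-135.8   -3.8   -4.8] twist [-0.     0.002 -0.009] pos [ 0.476  -0.1628  0.2149] t 21.12 F [0.8 1.1 0.1]
```

Request:
{"method": "step_arm", "body": {
  "motion": [
    {"dp": [-136,-4,0],"twist": [0,0,0],"hand": 0},
    {"dp": [-136,-4,0],"twist": [0,0,0],"hand": 0},
    {"dp": [-136,-4,0],"twist": [0,0,0],"hand": 0},
    {"dp": [-136,-4,45],"twist": [0,0,0],"hand": 0},
    {"dp": [-136,-4,45],"twist": [0,0,0],"hand": 0}
  ]
}}

```text
clock: 21.75
tool_pos: [0.4719, -0.2907, 0.1677]
eef_rot: [0.706, 0.708, -0.0, -0.004]
contact_force: [-0.3, -0.4, 0.5]
opening: 0.503
finger_force: 0.0
```

```bash
python3 va.py wrist|head -4 ; python3 go.py .471 -.2985 .094
```

```text
wrist carton
  top mid [ 0.4708 -0.2916  0.0947] mean [ 0.4709 -0.2887  0.0944] size [0.026 0.012 0.013] 274 px [232 207]
  top mid [ 0.4708 -0.2988  0.1008] mean [ 0.4707 -0.2988  0.1007] size [0.017 0.018 0.004] 611 px [238 220]
wrist tray
dp [-5.7 -3.3 77. ] twist [ 0.001 -0.     0.002] pos [ 0.4742 -0.2928  0.171 ] t 21.9 F [ 0.2  0.5 -0.9]
```

Request:
{"method": "step_arm", "body": {
  "motion": [
    {"dp": [-6,-3,35],"twist": [0,0,0],"hand": 0},
    {"dp": [-6,-3,72],"twist": [0,0,0],"hand": 0},
    {"dp": [-6,-3,76],"twist": [0,0,0],"hand": 0},
    {"dp": [-6,-3,76],"twist": [0,0,0],"hand": 0},
    {"dp": [-6,-3,76],"twist": [0,0,0],"hand": -0.7}
  ]
}}

```text
clock: 22.52
tool_pos: [0.4712, -0.3004, 0.0957]
eef_rot: [0.707, 0.707, 0.0, 0.001]
contact_force: [-0.6, -0.2, 0.4]
opening: 0.407
finger_force: 0.0
```

Request:
{"method": "step_arm", "body": {
  "motion": [
    {"dp": [0,0,0],"twist": [0,0,0],"hand": -0.7},
    {"dp": [0,0,0],"twist": [0,0,0],"hand": -0.7},
    {"dp": [0,0,0],"twist": [0,0,0],"hand": -0.7},
    {"dp": [0,0,0],"twist": [0,0,0],"hand": -0.7},
    {"dp": [0,0,0],"twist": [0,0,0],"hand": -0.7}
  ]
}}

```text
clock: 23.15
tool_pos: [0.4705, -0.3004, 0.095]
eef_rot: [0.707, 0.707, 0.0, 0.001]
contact_force: [-1.2, 0.3, 6.7]
opening: 0.291
finger_force: 20.0
```

Request:
{"method": "step_arm", "body": {
  "motion": [
    {"dp": [0,0,-25],"twist": [0,0,0],"hand": -0.7},
    {"dp": [0,0,-75],"twist": [0,0,0],"hand": -0.7},
    {"dp": [0,0,-130],"twist": [0,0,0],"hand": -0.7},
    {"dp": [30,0,-155],"twist": [0,0,0],"hand": -0.7},
    {"dp": [80,5,-155],"twist": [0,0,0],"hand": -0.7}
  ]
}}

```text
clock: 23.78
tool_pos: [0.4758, -0.2217, 0.2513]
eef_rot: [0.709, 0.705, 0.001, 0.003]
contact_force: [1.3, 0.9, -2.1]
opening: 0.289
finger_force: 20.0
```

```bash
python3 go.py .5225 .167 .25; python3 va.py top
```

```text
dp [3.889e+02 4.460e+01 3.000e-01] twist [ 0.005  0.003 -0.005] pos [ 0.4758 -0.2217  0.2513] t 23.77 F [ 1.3  0.9 -2.1]
top carton
top tray
  top mid [0.6055 0.2802 0.1023] mean [0.6053 0.2794 0.1023] size [0.015 0.015 0.006] 29 px [151 191]
  top mid [0.5058 0.2629 0.1014] mean [0.5061 0.2634 0.1017] size [0.015 0.015 0.009] 30 px [156 225]
[(0.83, array([0.601, 0.274, 0.042])), (0.68, array([ 0.476, -0.2  ,  0.196])), (0.58, array([0.508, 0.256, 0.041]))]
pot [(0.67, array([0.626, 0.026, 0.044]))]
knob [0.6282 0.028  0.0747] 59
```

Request:
{"method": "step_arm", "body": {
  "motion": [
    {"dp": [55,6,0],"twist": [0,0,0],"hand": -0.7},
    {"dp": [115,13,0],"twist": [0,0,0],"hand": -0.7},
    {"dp": [175,20,0],"twist": [0,0,0],"hand": -0.7},
    {"dp": [230,26,0],"twist": [0,0,0],"hand": -0.7},
    {"dp": [280,32,0],"twist": [0,0,0],"hand": -0.7}
  ]
}}

```text
clock: 24.55
tool_pos: [0.5074, 0.0609, 0.2488]
eef_rot: [0.707, 0.707, -0.0, 0.0]
contact_force: [0.8, -0.1, -2.0]
opening: 0.291
finger_force: 20.0
```

Request:
{"method": "step_arm", "body": {
  "motion": [
    {"dp": [50,6,0],"twist": [0,0,0],"hand": -0.7},
    {"dp": [90,10,0],"twist": [0,0,0],"hand": -0.7},
    {"dp": [106,12,10],"twist": [0,0,0],"hand": -0.7},
    {"dp": [106,12,50],"twist": [0,0,0],"hand": -0.7},
    {"dp": [106,12,90],"twist": [0,0,0],"hand": -0.7}
  ]
}}

```text
clock: 25.18
tool_pos: [0.5196, 0.1635, 0.1575]
eef_rot: [0.708, 0.706, -0.001, 0.001]
contact_force: [-0.3, -0.0, -2.0]
opening: 0.291
finger_force: 20.0
```

```bash
python3 go.py .5225 .167 .096
```

```text
dp [ 3.6  2.9 61.5] twist [ 0.     0.002 -0.003] pos [0.5196 0.1635 0.1575] t 25.18 F [-0.3 -0.  -2. ]
```

Request:
{"method": "step_arm", "body": {
  "motion": [
    {"dp": [2,2,30],"twist": [0,0,0],"hand": -0.7},
    {"dp": [3,2,48],"twist": [0,0,0],"hand": -0.7},
    {"dp": [3,2,52],"twist": [0,0,0],"hand": -0.7},
    {"dp": [3,2,52],"twist": [0,0,0],"hand": -0.7},
    {"dp": [3,2,52],"twist": [0,0,0],"hand": -0.7}
  ]
}}

```text
clock: 25.8
tool_pos: [0.5219, 0.1685, 0.1077]
eef_rot: [0.708, 0.707, 0.001, 0.0]
contact_force: [0.1, -0.2, -1.9]
opening: 0.292
finger_force: 20.0
```

```bash
python3 go.py .5225 .167 .096
```

```text
dp [-1.5  0.6 11.7] twist [ 0.001 -0.    -0.001] pos [0.5219 0.1685 0.1077] t 25.8 F [ 0.1 -0.2 -1.9]
```

Request:
{"method": "step_arm", "body": {
  "motion": [
    {"dp": [0,0,7],"twist": [0,0,0],"hand": -0.7},
    {"dp": [0,0,11],"twist": [0,0,0],"hand": -0.7},
    {"dp": [0,0,11.5],"twist": [0,0,0],"hand": -0.7},
    {"dp": [0,0,11.5],"twist": [0,0,0],"hand": 0},
    {"dp": [0,0,11.5],"twist": [0,0,0],"hand": 0}
  ]
}}

```text
clock: 26.42
tool_pos: [0.5215, 0.1691, 0.0955]
eef_rot: [0.707, 0.707, 0.0, 0.0]
contact_force: [0.7, 0.6, 0.3]
opening: 0.487
finger_force: 0.0
```

Request:
{"method": "step_arm", "body": {
  "motion": [
    {"dp": [0,0,0],"twist": [0,0,0],"hand": 0},
    {"dp": [0,0,-40],"twist": [0,0,0],"hand": 0},
    {"dp": [0,0,-100],"twist": [0,0,0],"hand": 0},
    {"dp": [-50,-5,-120],"twist": [0,0,0],"hand": 0},
    {"dp": [-110,-10,-120],"twist": [0,0,0],"hand": 0}
  ]
}}

```text
clock: 27.05
tool_pos: [0.5126, 0.0592, 0.2174]
eef_rot: [0.706, 0.708, 0.002, 0.001]
contact_force: [1.1, -0.7, 0.6]
opening: 0.499
finger_force: 0.0
```

```bash
python3 va.py scene; python3 fl.py|sed -n '1,8p'; python3 go.py .6285 .028 .15
```

```text
scene carton
scene tray
  top mid [0.5096 0.2639 0.0971] mean [0.5103 0.2645 0.0982] size [0.022 0.024 0.018] 33 px [334 171]
  top mid [0.5243 0.168  0.0956] mean [0.5261 0.1674 0.0972] size [0.022 0.022 0.021] 33 px [307 172]
  top mid [0.6075 0.2795 0.0952] mean [0.6098 0.2798 0.0962] size [0.024 0.024 0.02 ] 41 px [338 194]
[(0.85, array([0.617, 0.276, 0.047])), (0.59, array([0.517, 0.257, 0.044])), (0.5, array([0.53 , 0.168, 0.045]))]
pot [(0.79, array([0.644, 0.03 , 0.041]))]
knob [0.6331 0.0279 0.0719] 55
-0.19 0 
-0.17 126 [0.138 0.142 0.146]
-0.15 522 [0.131 0.137 0.142]
-0.13 501 [0.124 0.129 0.135]
-0.11 487 [0.117 0.122 0.127]
-0.09 338 [0.103 0.116 0.121]
-0.07 0 
-0.05 0 
dp [-29.1 117.4  65.6] twist [ 0.     0.    -0.004] pos [0.5112 0.0575 0.2156] t 27.25 F [ 1.   0.2 -0.7]
```

Request:
{"method": "step_arm", "body": {
  "motion": [
    {"dp": [-29,117,0],"twist": [0,0,0],"hand": 0},
    {"dp": [-29,117,20],"twist": [0,0,0],"hand": 0},
    {"dp": [-29,117,65],"twist": [0,0,0],"hand": 0},
    {"dp": [-29,117,65],"twist": [0,0,0],"hand": 0},
    {"dp": [-29,117,65],"twist": [0,0,0],"hand": 0}
  ]
}}

```text
clock: 27.88
tool_pos: [0.6282, 0.0316, 0.1513]
eef_rot: [0.706, 0.708, 0.0, -0.0]
contact_force: [0.3, 0.1, 0.2]
opening: 0.502
finger_force: 0.0
```

```bash
python3 va.py wrist w_pot| tail -2
python3 - <<'E'
from h import *
c=cam('wrist'); P=cloud(c); Z=P[...,2]; m=(Z>.071)&(Z<.08)&(np.hypot(P[...,0]-.629,P[...,1]-.028)<.03); p=P[m]; print((p.min(0)+p.max(0))/2,p.max(0)-p.min(0),np.median(p[:,2]))
E
python3 go.py .629 .028 .069
```

```text
pot [(0.57, array([0.628, 0.037, 0.042]))]
knob [0.6304 0.0318 0.0736] 1343
[0.63040869 0.0294227  0.07418652] [0.02468749 0.02495793 0.00635238] 0.0751090266758098
dp [-2.5 -0.1 83.2] twist [ 0.003 -0.     0.   ] pos [0.6289 0.0304 0.1522] t 28.07 F [ 0.9 -0.2 -0.1]
```

Request:
{"method": "step_arm", "body": {
  "motion": [
    {"dp": [-1,1,35],"twist": [0,0,0],"hand": 0},
    {"dp": [-1,1,65],"twist": [0,0,0],"hand": 0},
    {"dp": [-1,1,79],"twist": [0,0,0],"hand": 0},
    {"dp": [-1,1,82],"twist": [0,0,0],"hand": 0},
    {"dp": [-1,1,82],"twist": [0,0,0],"hand": 0}
  ],
  "force": 50
}}

```text
clock: 28.7
tool_pos: [0.6299, 0.0289, 0.0694]
eef_rot: [0.707, 0.707, 0.001, 0.001]
contact_force: [0.0, -0.1, 0.5]
opening: 0.501
finger_force: 0.0
```

Request:
{"method": "step_arm", "body": {
  "motion": [
    {"dp": [0,0,0],"twist": [0,0,0],"hand": -0.7},
    {"dp": [0,0,0],"twist": [0,0,0],"hand": -0.7},
    {"dp": [0,0,0],"twist": [0,0,0],"hand": -0.7},
    {"dp": [0,0,0],"twist": [0,0,0],"hand": -0.7},
    {"dp": [0,0,0],"twist": [0,0,0],"hand": -0.7}
  ],
  "force": 50
}}

```text
clock: 29.32
tool_pos: [0.6301, 0.0289, 0.0693]
eef_rot: [0.707, 0.707, 0.001, 0.001]
contact_force: [0.5, -0.4, 5.4]
opening: 0.286
finger_force: 50.0
```

```bash
python3 go.py .445 -.004 .07
```

```text
dp [ -33.  -185.1   -1.1] twist [ 0.002 -0.    -0.001] pos [0.6301 0.0289 0.0693] t 29.32 F [ 0.5 -0.4  5.4]
```

Request:
{"method": "step_arm", "body": {
  "motion": [
    {"dp": [-1,-6,0],"twist": [0,0,0],"hand": -0.7},
    {"dp": [-2.5,-14,0],"twist": [0,0,0],"hand": -0.7},
    {"dp": [-4.5,-24,0],"twist": [0,0,0],"hand": -0.7},
    {"dp": [-6.3,-35,0],"twist": [0,0,0],"hand": -0.7},
    {"dp": [-8,-45,0],"twist": [0,0,0],"hand": -0.7}
  ]
}}

```text
clock: 29.95
tool_pos: [0.5874, 0.0216, 0.0694]
eef_rot: [0.707, 0.707, 0.003, 0.002]
contact_force: [5.7, 1.3, 1.8]
opening: 0.281
finger_force: 50.0
```

Request:
{"method": "step_arm", "body": {
  "motion": [
    {"dp": [-2,-12,0],"twist": [0,0,0],"hand": -0.7},
    {"dp": [-4,-24,0],"twist": [0,0,0],"hand": -0.7},
    {"dp": [-6.5,-36,0],"twist": [0,0,0],"hand": -0.7},
    {"dp": [-8.5,-48,0],"twist": [0,0,0],"hand": -0.7},
    {"dp": [-11,-60,0],"twist": [0,0,0],"hand": -0.7}
  ]
}}

```text
clock: 30.58
tool_pos: [0.5283, 0.0109, 0.0694]
eef_rot: [0.707, 0.707, 0.004, 0.003]
contact_force: [6.0, 1.2, 3.7]
opening: 0.281
finger_force: 50.0
```

```bash
python3 go.py .445 -.004 .07
```

```text
dp [-14.9 -83.2  -1.4] twist [ 0.01  -0.002 -0.   ] pos [0.5283 0.0109 0.0694] t 30.57 F [6.  1.2 3.7]
```

Request:
{"method": "step_arm", "body": {
  "motion": [
    {"dp": [-2,-12,0],"twist": [0,0,0],"hand": -0.7},
    {"dp": [-4,-24,0],"twist": [0,0,0],"hand": -0.7},
    {"dp": [-6.5,-36,0],"twist": [0,0,0],"hand": -0.7},
    {"dp": [-8.5,-48,0],"twist": [0,0,0],"hand": -0.7},
    {"dp": [-11,-60,0],"twist": [0,0,0],"hand": -0.7}
  ]
}}

```text
clock: 31.2
tool_pos: [0.47, 0.0002, 0.0695]
eef_rot: [0.707, 0.707, 0.006, 0.004]
contact_force: [8.7, 2.6, 5.7]
opening: 0.283
finger_force: 50.0
```

Request:
{"method": "step_arm", "body": {
  "motion": [
    {"dp": [-2,-11,0],"twist": [0,0,0],"hand": -0.7},
    {"dp": [-4,-20,0],"twist": [0,0,0],"hand": -0.7},
    {"dp": [-4,-22,0],"twist": [0,0,0],"hand": -0.7},
    {"dp": [-4,-22,0],"twist": [0,0,0],"hand": -0.7},
    {"dp": [-4,-22,0],"twist": [0,0,0],"hand": -0.7}
  ]
}}

```text
clock: 31.82
tool_pos: [0.4461, -0.0045, 0.0692]
eef_rot: [0.707, 0.707, 0.003, 0.002]
contact_force: [6.9, 1.0, 6.8]
opening: 0.28
finger_force: 50.0
```

```bash
python3 go.py .445 -.004 .07
```

```text
dp [ 0.5 -1.1 -0.8] twist [ 0.008 -0.001 -0.   ] pos [ 0.4461 -0.0045  0.0692] t 31.82 F [6.9 1.  6.8]
```

Request:
{"method": "step_arm", "body": {
  "motion": [
    {"dp": [0,0,0],"twist": [0,0,0],"hand": 0},
    {"dp": [0,0,0],"twist": [0,0,0],"hand": 0},
    {"dp": [0,0,0],"twist": [0,0,0],"hand": 0},
    {"dp": [0,0,-40],"twist": [0,0,0],"hand": 0},
    {"dp": [0,0,-100],"twist": [0,0,0],"hand": 0}
  ],
  "force": 20
}}

```text
clock: 32.45
tool_pos: [0.4407, -0.0051, 0.1682]
eef_rot: [0.707, 0.707, -0.002, -0.002]
contact_force: [0.9, -0.6, -0.1]
opening: 0.501
finger_force: 0.0
```

```bash
python3 go.py .517 -.070 .18; python3 va.py scene |tail -1
```

```text
dp [-64.9  76.3 -12.1] twist [-0.005  0.    -0.   ] pos [ 0.4407 -0.0051  0.1682] t 32.45 F [ 0.9 -0.6 -0.1]
knob [ 0.4489 -0.0053  0.0718] 45
```

Request:
{"method": "step_arm", "body": {
  "motion": [
    {"dp": [0,40,-25],"twist": [0,0,0],"hand": -1},
    {"dp": [-65,76,-25],"twist": [0,0,0],"hand": -1},
    {"dp": [-65,76,-25],"twist": [0,0,0],"hand": -1},
    {"dp": [-65,76,-25],"twist": [0,0,0],"hand": -1},
    {"dp": [-65,76,-25],"twist": [0,0,0],"hand": -1}
  ]
}}

```text
clock: 33.22
tool_pos: [0.5167, -0.0684, 0.1925]
eef_rot: [0.707, 0.708, -0.001, -0.002]
contact_force: [0.5, -0.2, -0.0]
opening: 0.009
finger_force: 0.0
```

```bash
python3 go.py .517 -.070 .130; python3 fl.py|tail -6
```

```text
dp [-1.7  0.5 62.5] twist [-0.003 -0.001  0.002] pos [ 0.5167 -0.0684  0.1925] t 33.23 F [ 0.5 -0.2 -0. ]
0.09 0 
0.11 0 
0.13 0 
0.15 0 
0.17 0 
0.19 0
```

Request:
{"method": "step_arm", "body": {
  "motion": [
    {"dp": [0,0,30],"twist": [0,0,0],"hand": -1},
    {"dp": [0,0,60],"twist": [0,0,0],"hand": -1},
    {"dp": [0,0,62],"twist": [0,0,0],"hand": -1},
    {"dp": [0,0,62],"twist": [0,0,0],"hand": -1},
    {"dp": [0,0,62],"twist": [0,0,0],"hand": -1}
  ]
}}

```text
clock: 33.9
tool_pos: [0.5188, -0.0699, 0.1326]
eef_rot: [0.707, 0.707, 0.001, 0.001]
contact_force: [-0.7, -0.1, -0.6]
opening: 0.003
finger_force: 0.0
```

```bash
python3 go.py .517 -.082 .130
```

```text
dp [-12.1  -1.8   2.6] twist [ 0.002 -0.    -0.   ] pos [ 0.5188 -0.0699  0.1326] t 33.9 F [-0.7 -0.1 -0.6]
```

Request:
{"method": "step_arm", "body": {
  "motion": [
    {"dp": [-11,0,0],"twist": [0,0,0],"hand": -1},
    {"dp": [-19,0,-19],"twist": [0,0,0],"hand": -1},
    {"dp": [-33,0,-37],"twist": [0,0,0],"hand": -1},
    {"dp": [-52,0,-48],"twist": [0,0,0],"hand": -1},
    {"dp": [-74,0,-53],"twist": [0,0,0],"hand": -1}
  ]
}}

```text
clock: 34.52
tool_pos: [0.5189, -0.145, 0.1859]
eef_rot: [0.707, 0.707, 0.001, 0.001]
contact_force: [1.3, 0.2, -0.8]
opening: 0.006
finger_force: 0.5
```

Request:
{"method": "step_arm", "body": {
  "motion": [
    {"dp": [-22,0,0],"twist": [0,0,0],"hand": -1},
    {"dp": [-44,0,8],"twist": [0,0,0],"hand": -1},
    {"dp": [-64,0,22],"twist": [0,0,0],"hand": -1},
    {"dp": [-72,0,36],"twist": [0,0,0],"hand": -1},
    {"dp": [-72,0,40],"twist": [0,0,0],"hand": -1}
  ]
}}

```text
clock: 35.15
tool_pos: [0.5172, -0.2168, 0.1431]
eef_rot: [0.708, 0.706, -0.001, -0.001]
contact_force: [-0.4, 0.4, 0.8]
opening: 0.001
finger_force: 0.2
```

Request:
{"method": "step_arm", "body": {
  "motion": [
    {"dp": [0,0,0],"twist": [0,0,0],"hand": -1},
    {"dp": [0,0,-40],"twist": [0,0,0],"hand": -1},
    {"dp": [0,0,-90],"twist": [0,0,0],"hand": -1},
    {"dp": [-60,0,-90],"twist": [0,0,0],"hand": -1},
    {"dp": [-120,0,-90],"twist": [0,0,0],"hand": -1}
  ]
}}

```text
clock: 35.78
tool_pos: [0.5194, -0.336, 0.2362]
eef_rot: [0.706, 0.708, 0.001, 0.001]
contact_force: [0.5, -0.6, -0.1]
opening: 0.004
finger_force: 0.0
```

```bash
python3 go.py .517 -.446 .21; python3 fl.py
```

```text
dp [-109.9   -2.8   26.2] twist [0.003 0.001 0.003] pos [ 0.5194 -0.336   0.2362] t 35.77 F [ 0.5 -0.6 -0.1]
-0.19 0 
-0.17 0 
-0.15 104 [0.131 0.136 0.14 ]
-0.13 56 [0.125 0.132 0.136]
-0.11 145 [0.116 0.12  0.126]
-0.09 318 [0.102 0.116 0.12 ]
-0.07 0 
-0.05 0 
-0.03 0 
-0.01 0 
0.01 21 [0.118 0.121 0.124]
0.03 437 [0.118 0.122 0.125]
0.05 438 [0.118 0.121 0.124]
0.07 436 [0.117 0.121 0.124]
0.09 356 [0.106 0.12  0.123]
0.11 0 
0.13 0 
0.15 0 
0.17 0 
0.19 0
```

Request:
{"method": "step_arm", "body": {
  "motion": [
    {"dp": [-60,-2,0],"twist": [0,0,0],"hand": -1},
    {"dp": [-110,-2,20],"twist": [0,0,0],"hand": -1},
    {"dp": [-110,-2,26],"twist": [0,0,0],"hand": -1},
    {"dp": [-110,-2,26],"twist": [0,0,0],"hand": -1},
    {"dp": [-110,-2,26],"twist": [0,0,0],"hand": -1}
  ]
}}

```text
clock: 36.45
tool_pos: [0.5173, -0.4438, 0.2092]
eef_rot: [0.706, 0.708, 0.001, 0.0]
contact_force: [0.1, -0.3, -0.8]
opening: 0.007
finger_force: 0.0
```

Request:
{"method": "step_arm", "body": {
  "motion": [
    {"dp": [0,0,30],"twist": [0,0,0],"hand": -1},
    {"dp": [0,0,65],"twist": [0,0,0],"hand": -1},
    {"dp": [0,0,78],"twist": [0,0,0],"hand": -1},
    {"dp": [0,0,78],"twist": [0,0,0],"hand": -1},
    {"dp": [0,0,78],"twist": [0,0,0],"hand": -1}
  ]
}}

```text
clock: 37.08
tool_pos: [0.5171, -0.4464, 0.1321]
eef_rot: [0.707, 0.707, 0.0, 0.001]
contact_force: [0.7, 0.7, 0.9]
opening: 0.001
finger_force: 0.0
```

```bash
python3 go.py .517 -.434 .130
```

```text
dp [12.4 -0.1  2.1] twist [ 0.002  0.001 -0.   ] pos [ 0.5171 -0.4464  0.1321] t 37.08 F [0.7 0.7 0.9]
```

Request:
{"method": "step_arm", "body": {
  "motion": [
    {"dp": [12,0,0],"twist": [0,0,0],"hand": -1},
    {"dp": [20,0,-19],"twist": [0,0,0],"hand": -1},
    {"dp": [34,0,-37],"twist": [0,0,0],"hand": -1},
    {"dp": [53,0,-48],"twist": [0,0,0],"hand": -1},
    {"dp": [75,0,-53],"twist": [0,0,0],"hand": -1}
  ]
}}

```text
clock: 37.7
tool_pos: [0.5163, -0.3697, 0.185]
eef_rot: [0.707, 0.707, 0.0, 0.001]
contact_force: [-1.2, -0.8, -0.6]
opening: 0.006
finger_force: 0.5
```

Request:
{"method": "step_arm", "body": {
  "motion": [
    {"dp": [22,0,0],"twist": [0,0,0],"hand": -1},
    {"dp": [44,0,8],"twist": [0,0,0],"hand": -1},
    {"dp": [64,0,22],"twist": [0,0,0],"hand": -1},
    {"dp": [72,0,36],"twist": [0,0,0],"hand": -1},
    {"dp": [72,0,40],"twist": [0,0,0],"hand": -1}
  ]
}}

```text
clock: 38.33
tool_pos: [0.516, -0.2961, 0.1433]
eef_rot: [0.706, 0.708, 0.0, -0.001]
contact_force: [-0.0, -0.0, -0.2]
opening: 0.005
finger_force: 0.2
```

Request:
{"method": "step_arm", "body": {
  "motion": [
    {"dp": [0,0,0],"twist": [0,0,0],"hand": -1},
    {"dp": [0,0,-50],"twist": [0,0,0],"hand": -1},
    {"dp": [0,0,-110],"twist": [0,0,0],"hand": -1},
    {"dp": [60,-40,-160],"twist": [0,0,0],"hand": -1},
    {"dp": [110,-60,-200],"twist": [0,0,0],"hand": -1}
  ]
}}

```text
clock: 38.95
tool_pos: [0.4653, -0.2105, 0.3279]
eef_rot: [0.708, 0.706, 0.0, 0.001]
contact_force: [1.0, 1.4, 0.8]
opening: 0.008
finger_force: 0.0
```

Request:
{"method": "step_arm", "body": {
  "motion": [
    {"dp": [60,-15,0],"twist": [0,0,0],"hand": -1},
    {"dp": [110,-30,0],"twist": [0,0,0],"hand": -1},
    {"dp": [110,-30,0],"twist": [0,0,0],"hand": -1},
    {"dp": [110,-30,0],"twist": [0,0,0],"hand": -1},
    {"dp": [110,-30,0],"twist": [0,0,0],"hand": -1}
  ]
}}

```text
clock: 39.58
tool_pos: [0.4367, -0.1023, 0.3261]
eef_rot: [0.708, 0.706, -0.0, 0.0]
contact_force: [-0.6, 0.2, 0.2]
opening: 0.005
finger_force: 0.0
```

```bash
python3 fl.py top9; python3 va.py top; python3 va.py scene scene9; python3 m0.py | grep -E 'round|knob|pot'
```

```text
-0.19 0 
-0.17 0 
-0.15 0 
-0.13 0 
-0.11 0 
-0.09 338 [0.117 0.121 0.124]
-0.07 434 [0.118 0.121 0.124]
-0.05 435 [0.118 0.122 0.125]
-0.03 335 [0.119 0.122 0.125]
-0.01 0 
0.01 11 [0.118 0.121 0.124]
0.03 247 [0.118 0.122 0.125]
0.05 249 [0.118 0.121 0.124]
0.07 195 [0.117 0.121 0.124]
0.09 94 [0.109 0.12  0.123]
0.11 0 
0.13 0 
0.15 0 
0.17 0 
0.19 0 
top carton
top tray
  top mid [0.6056 0.2802 0.1009] mean [0.6053 0.2795 0.1018] size [0.015 0.015 0.009] 29 px [151 191]
  top mid [0.5197 0.1677 0.1028] mean [0.5199 0.1683 0.1016] size [0.015 0.014 0.009] 29 px [189 220]
  top mid [0.5058 0.263  0.1036] mean [0.5061 0.2633 0.1019] size [0.015 0.016 0.011] 30 px [156 225]
[(0.95, array([0.508, 0.257, 0.039])), (0.68, array([0.518, 0.166, 0.04 ])), (0.57, array([0.599, 0.272, 0.043]))]
pot [(0.77, array([ 0.446, -0.008,  0.043]))]
knob [ 0.4453 -0.0047  0.0756] 56
scene carton
scene tray
  top mid [0.5097 0.2642 0.0957] mean [0.511  0.2638 0.096 ] size [0.027 0.024 0.021] 38 px [334 171]
  top mid [0.5246 0.168  0.0961] mean [0.5264 0.1677 0.0971] size [0.024 0.022 0.021] 34 px [307
[... 209 characters left out ...]
76, 0.047]))]
pot [(0.78, array([ 0.463, -0.005,  0.045]))]
knob [ 0.4496 -0.0053  0.0723] 46
round [ 0.44514567 -0.00769581] 0.0711442663057611 205m0.py:18: RuntimeWarning: Mean of empty slice.
  m=(Z>.06)&(Z<.085)&(np.hypot(X-.635,Y-.03)<.05); print('knob',P[m].mean(0),m.sum(), (P[m].max(0)-P[m].min(0)))
  ret = um.true_divide(
Traceback (most recent call last):
  File "m0.py", line 18, in <module>
    m=(Z>.06)&(Z<.085)&(np.hypot(X-.635,Y-.03)<.05); print('knob',P[m].mean(0),m.sum(), (P[m].max(0)-P[m].min(0)))
                                                                                         ~~~~~~~~^^^
ValueError: zero-size array to reduction operation maximum which has no identity
```

View pics/scene9.png

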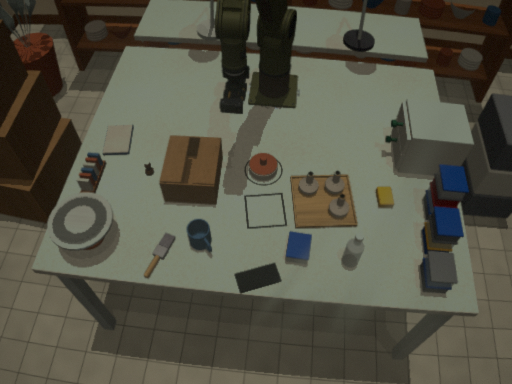

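The scene picture shows three upright vases in the tray, near (309,185), (335,185) and (340,207). The pot stands in the round mark at (264,167), the carton at (193,165) is shut flat, and the bystanders have not moved.

```bash
python3 -c "
from plant import r
print(r.finish_job())"
```

```text
the job is handed in; nothing more can be done
None
```

The job is handed in, with no verdict returned: my last pictures show all three vases upright in the tray, the pot about 1 mm from the round mark's centre, both flaps flat, and no bystander visibly moved; one brief wrist-force peak (63 N measured, limit 120 N) came while opening the left flap.

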